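# Set out the tools for two screen prints

## Robot

A 6-joint arm with a two-finger parallel gripper is mounted at the origin on the work surface. World frame = base frame: x ahead of the robot, y to its left, z up, the work surface at z = 0. Lengths are in m, angles in degrees, forces in N, time in s.
With the tool pointing down it reaches from about 0.3 to 0.75 m from the base axis. Payload 8.5 kg.
Tool frame: the origin (TCP) lies at the very end of the fingers, on their centre line; the grasp point (between the pads) lies 19 mm behind it; z points along the fingers, y is the line along which they close (so a half turn about z gives the same grasp; the last joint's range is limited). The gripper opens to 85 mm and grips with 20 to 120 N. Pads are 22 mm wide; open, the fingers measure 114 mm over their backs; the gripper's body (76 mm by 85 mm) begins 54 mm behind the grasp point. The pads swing forward as they close: fully open they stand 13 mm farther back than shut.
Start: joints at [-82.065, 21.807, 74.336, -0, 83.858, -12.336], TCP at [0.191, -0.516, 0.231] pointing down, gripper open.
Joint ranges: [-178.18, 178.18], [-50.72, 133.34], [12.68, 142.11], [-81.47, 261.47], [9.98, 163.14], [-165.26, 165.26]. Speed limits (degrees/s): [136.94, 136.94, 180, 180, 180, 180].

## Interface

Orientations are given as a 3x3 rotation matrix whose columns are the frame's x, y, z axes.
In Python, from rig import env, imaging gives the robot as it stands. The module is installed in compiled form; this text tells all that it offers.
- The arm moves only by the tool arm_command, never from a script. Its arguments are lists of equal length, an entry for each row: "turn": the turn, a rotation vector about the tool's x, y, z in units of 5 degrees (1.0 is 5 degrees), a list of three; "xyz": the shift along the tool's x, y, z in units of 50 mm (1.0 is 50 mm), a list of three; "claw": the finger opening in mm, from 0 to 85.4. A call has 1 to 12 rows; each row shifts and turns the commanded pose from where the row before left it, along the tool's axes as they then stand; what a row does not reach is not made up. A row lasts 1/10 s, in which the tool goes at most 50 mm and 8.59 degrees, less where a joint would pass 70% of its speed; a pose out of reach is approached as far as the arm can. A call is refused whole if a number of a shift passes 1 or a number of a turn 1, either way. A call with a gripper value outside its range is refused whole. The fingers move at their own pace and stop on an object; "squeeze" is the grip in N (left out, the last holds). Time passes only in rows, so rows that do not move let the fingers close. It gives the time, the measured TCP pose, the force, the opening and the grip force at its end, in the units of the state.
- env.observe(): the state, without advancing time (a new reading comes with each control period).
- imaging.get_image(name): name is "scene" or "top" or "wrist"; returns (picture, depth): 400x640x3 uint8, blue, green, red; 400x640 float32, m along the optical axis (not along the pixel's ray), 0 where there is no reading.
- imaging.camera_info(name): a dict with "camera_matrix" (3x3 intrinsics, pixels), "rvec" (rotation vector, rad) and "tvec" (3), from world to camera coordinates, as OpenCV has them. Camera axes: x right, y down, z forward; pixel columns grow to the right and rows downward; lengths in m; the calibration is good to about 2 mm. A picture is of the moment at which its call begins: read the wrist's pose just before it. camera_info takes no time and is no camera call; for the wrist camera it gives the pose at the moment of the call.
- env.close_job(): hands the job in; it is judged then, once.
The state is a dict: "time_s": time; "q": joint angles; "qvel": joint speeds; "joint_efforts": joint torques, N m; "position": TCP position; "tool_rot": TCP orientation; "ft_force": force on the tool from outside, world axes, zero at the start; "wrist_torque": the same for the moment, N m; "grip_width": finger opening in m; "gripper_force": force on a finger pad.
Only numpy, scipy, OpenCV 4.12 (cv2) and the standard library are available. Lean on these libraries where they do the work, as an engineer would, in place of code of your own. Each camera call takes 0.05 s, during which the arm holds its last target. There are 200 camera calls.

## Task

Set out the two clamped screens for printing: gently lay the wide squeegee in the wide screen and the narrow squeegee in the narrow screen, each flat on the mesh and square across its screen in the middle of the clear margin between the image and the end of the frame nearest the robot. Stand the big ink tub upright in the drip tray beside the wide screen with the spatula lying flat on the tray's floor next to it, and stand the squeeze bottle upright in the drip tray beside the narrow screen. Leave the small spare pot where it is, and don't tip the tub or the bottle over.

Things in the scene. Friction and masses are not known exactly. Their poses are not given: they have to be found in the camera images.
- screen_wide: Wider screen, fixed: timber frame 200x270 mm, tops 39 mm above bench, bars 20 mm; black hinge clamps (68 mm high) at far (+x) end. Origin: bench level, mid-frame; x towards clamps, y across; yaw within 0.1 rad. Inside 160 (y) x 230 mm (x); grey-green mesh is a firm floor 16 mm above bench. Pale image window at x +5..+95 mm; clear margin x -115..+5, middle x -55, y 0. Takes the 130 mm squeegee.
- screen_narrow: Narrower screen, fixed: timber frame 150x270 mm, tops 39 mm above bench, bars 20 mm; black hinge clamps (68 mm high) at far (+x) end. Origin: bench level, mid-frame; x towards clamps, y across; yaw within 0.1 rad. Inside 110 (y) x 230 mm (x); grey-green mesh is a firm floor 16 mm above bench. Pale image window at x +5..+95 mm; clear margin x -115..+5, middle x -55, y 0. Takes the 80 mm squeegee.
- tray_wide: Fixed shallow steel drip tray close to the right (-y) side of the wide screen, turned with it. Origin: underside, middle. 200 mm long (x), 125 mm wide (y), rim 16 mm high, walls 4 mm; inner floor 192 x 117 mm, 4 mm above the bench. Room for the spatula along its length (x) at one side and the tub at the other side.
- tray_narrow: Smaller fixed steel drip tray close to the right (-y) side of the narrow screen, turned with it. Origin: underside, middle. 140 mm long (x), 105 mm wide (y), rim 16 mm high, walls 4 mm; inner floor 132 x 97 mm, 4 mm above the bench.
- squeegee_wide_center (a point): Centre of the wide (longer) squeegee, lying on its side in the stock row nearest the robot: brown timber grip, olive rubber blade along one long edge. 130 mm long (own y), 58 mm across (own x: timber -29..+13, blade +13..+29, 8 mm thick at mid height), 24 mm thick, so 12 mm from centre to underside; about 140 g. Grip it across the 58 mm from above.
- squeegee_narrow_center (a point): Centre of the narrow (shorter) squeegee, lying on its side in the stock row nearest the robot: brown timber grip, olive rubber blade along one long edge. 80 mm long (own y), 58 mm across (own x: timber -29..+13, blade +13..+29, 8 mm thick at mid height), 24 mm thick, so 12 mm from centre to underside; about 90 g. Grip it across the 58 mm from above.
- spatula_center (a point): Ink spatula lying flat in the stock row: middle of its length, half-way up the handle (7 mm above its underside), its balance point. 160 mm long (own y): dark wooden handle 20 mm wide, 14 mm thick, y -80..+15; flat steel blade 28 mm wide, 3 mm thick, flush with the underside, y +15..+80; about 60 g. Grip across the handle here.
- tub_center (a point): Big round white closed ink tub, upright in the stock row: centre, half-way up (32 mm above its foot). 60 mm across (lid 64 mm), 65 mm tall; about 260 g. z is up.
- bottle_center (a point): Tall slim squeeze bottle of ink with a black nozzle, upright in the stock row: on its axis, 50 mm above its foot, where it is gripped. 44 mm across up to 84 mm high, 115 mm tall in all; about 120 g. z is up.
- spare_pot_center (a point): Small low glass pot with a black lid, 46 mm across, 34 mm tall, in the stock row (where a roll of brown tape, 76 mm across, 24 mm high, lies too): centre, half-way up. Belongs to neither set; stays where it is.
There are look-alikes about, which are no part of the job. What is shaped like the part that bears spatula_center but orange or pink is not meant.

How it is judged:
By the outcome, as a careful person would: the job done as asked, in the order asked, and still so for the second after the job is handed in, with the robot touching nothing.
It also fails if it takes over 136 s, if anything falls off the work surface, if the arm or the gripper's body presses on something with over 40 N, if the wrist force passes 120 N, or if a joint passes its speed limit or range.

## Working session

There is one attempt and no reset: what is moved stays moved. The work goes in short steps, Python scripts to look and compute and a tool call to move; the robot and the scene stay as the last step left them, time stands still between calls to the robot, and variables do not carry over. Pictures are saved under pics/ and viewed, at most 14 in all, crops included, and the job is handed in when it is done.

Besides the shell and the picture viewer there is one more tool, called after "Request:" by a JSON object that holds its "fn" and its "kwargs". arm_command: Moves the arm, as the interface text tells. Its arguments: {"type":"object","properties":{"turn":{"type":"array"},"xyz":{"type":"array"},"claw":{"type":"array"},"squeeze":{"type":"number"}},"required":["turn","xyz","claw"]}

```bash
mkdir -p pics
cat > h.py <<'E'
import numpy as np, cv2
from rig import env, imaging
def snap(n,f=None):
    ci=imaging.camera_info(n); im,d=imaging.get_image(n)
    if f: cv2.imwrite('pics/'+f,im)
    np.savez('/tmp/'+n+'.npz',im=im,d=d,K=ci['camera_matrix'],r=ci['rvec'],t=ci['tvec'])
    return load(n)
def load(n):
    z=np.load('/tmp/'+n+'.npz'); return z['im'],z['d'],z['K'],cv2.Rodrigues(z['r'])[0],z['t'].ravel()
def ray(px,cam,h):
    _,_,K,R,t=cam; px=np.atleast_2d(px).astype(float)
    v=np.c_[px,np.ones(len(px))]@np.linalg.inv(K).T@R; c=-R.T@t
    return c+v*((h-c[2])/v[:,2])[:,None]
def cloud(cam):
    _,d,K,R,t=cam; u,v=np.meshgrid(np.arange(640),np.arange(400))
    p=np.stack([(u-K[0,2])/K[0,0]*d,(v-K[1,2])/K[1,1]*d,d],-1)
    w=(p-t)@R; w[d==0]=np.nan; return w
E
python3 - <<'E'
from h import *
for n in('top','scene'):
    c=snap(n,n+'0.png'); print(n,-c[3].T@c[4],c[3][2])
s=env.observe(); print(s['position'],s['tool_rot'],s['grip_width'],s['ft_force'],s['time_s'])
E
```

```text
top [ 0.23237801 -0.01365334  1.48247192] [ 0.16395956 -0.00495176 -0.98645463]
scene [ 0.70892352 -0.50794185  0.82871032] [-0.25843391  0.51774521 -0.8155684 ]
[ 0.19048666 -0.5156928   0.23080825] [[ 9.38075243e-01  3.46431520e-01 -1.98997959e-04]
 [ 3.46431502e-01 -9.38074504e-01  1.20001489e-03]
 [ 2.29048073e-04 -1.19464343e-03 -9.99999260e-01]] 0.08507653562535422 [ 0.41615823 -0.12184794  0.51132337] 0.1
```

View pics/top0.png

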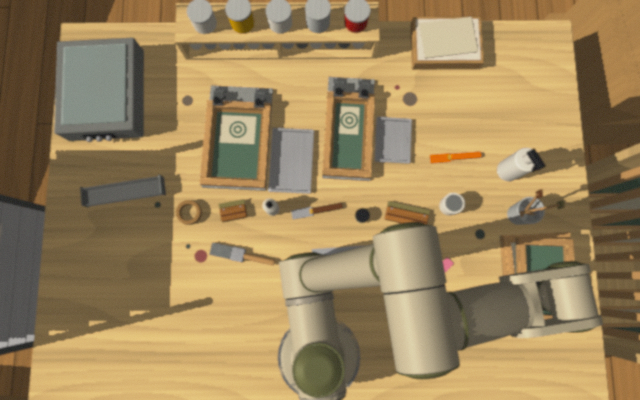

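View pics/scene0.png

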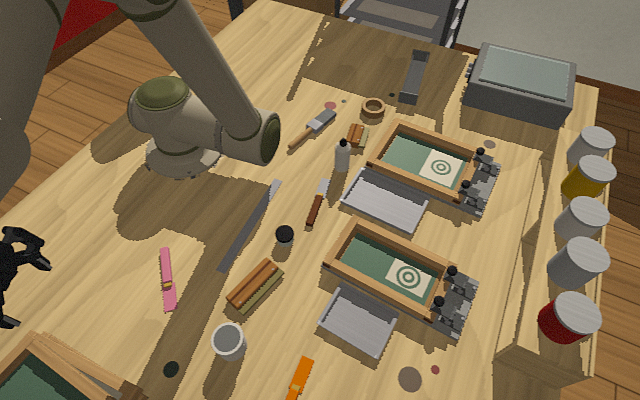

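Run:
```python
from h import *
c=load('top'); w=cloud(c); im=c[0]; hsv=cv2.cvtColor(im,cv2.COLOR_BGR2HSV)
print('K',c[2][0,0], 'bench z',np.nanmedian(w[225:240,180:280,2]), 'hsv mesh',hsv[160,230],hsv[158,350],'tray',hsv[160,293],hsv[140,395])
crop=im[70:280,170:480]; cv2.imwrite('pics/crop1.png',cv2.resize(crop,None,fx=2.5,fy=2.5,interpolation=cv2.INTER_CUBIC))
for nm,(u0,u1,v0,v1),h in [('nsq',(215,252,196,226),.024),('bot',(256,285,192,222),.1),('spat',(286,350,196,224),.01),('pot',(352,374,205,226),.034),('wsq',(380,437,196,228),.024),('tub',(438,470,188,220),.065),('scrW',(198,276,98,194),.039),('scrN',(318,380,90,184),.039)]:
    z=w[v0:v1,u0:u1,2]; thr=.006 if nm=='spat' else (.03 if nm[:3]=='scr' else .014 if 'sq' in nm else .5*h)
    m=(z>thr)
    if nm[:3]=='scr': m&=z<.05
    ys,xs=np.nonzero(m); px=np.c_[xs+u0,ys+v0]
    P=w[px[:,1],px[:,0]]; r=cv2.minAreaRect((P[:,:2]*1000).astype(np.float32))
    print(nm,len(px),'zmax %.3f med %.3f'%(P[:,2].max(),np.median(P[:,2])),np.round(r[0],1),np.round(r[1],1),round(r[2],1), 'med',np.round(np.median(P[:,:2],0)*1000,1))
w2=snap('wrist','wr0.png'); s=env.observe()
R=w2[3]; C=-R.T@w2[4]; print('wristcam in tool',np.array(s['tool_rot']).T@(C-s['position']),np.array(s['tool_rot']).T@R.T, w2[2])
```

```text
K 480.33372404806335 bench z 9.584999446760913e-05 hsv mesh [ 62  56 113] [ 64  56 110] tray [  0   6 158] [ 18   8 153]
nsq 454 zmax 0.034 med 0.023 [436.1 260.4] [58.6 80.4] 11.1 med [432.3 259.5]
bot 192 zmax 0.119 med 0.089 [440.2 139.5] [42.5 42.2] 58.5 med [437.3 137. ]
spat 289 zmax 0.021 med 0.012 [436.8  -6.1] [186.3  84. ] 89.4 med [437.9 -15.5]
pot 180 zmax 0.042 med 0.034 [ 415.4 -136.8] [42.8 43.5] 87.7 med [ 415.4 -136.6]
wsq 866 zmax 0.684 med 0.024 [ 370.9 -241.3] [131.3 214.4] 56.7 med [ 411.5 -248.7]
tub 397 zmax 0.075 med 0.065 [ 445.6 -405.7] [63.9 61.3] 89.3 med [ 444.7 -404.7]
scrW 1846 zmax 0.050 med 0.038 [651.8 253.5] [202.5 286.5] 86.8 med [639.  255.2]
scrN 1536 zmax 0.049 med 0.039 [676.6 -99.5] [150.4 281.5] 86.1 med [ 665.3 -100.7]
wristcam in tool [ 0.07605536 -0.00030697 -0.14231209] [[ 3.64682433e-04 -9.53586021e-01 -3.01120521e-01]
 [ 9.99998460e-01 -1.69249282e-04  1.74706001e-03]
 [-1.71693643e-03 -3.01120695e-01  9.53584490e-01]] [[282.40899925   0.         322.99009912]
 [  0.         282.40899925 196.5975708 ]
 [  0.           0.           1.        ]]
```

View pics/crop1.png

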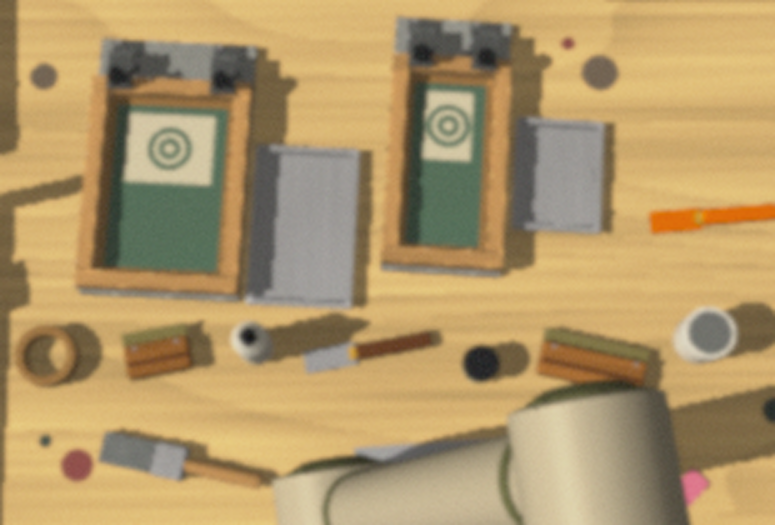

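Run:
```python
from h import *
c=load('top'); w=cloud(c); im=c[0]; hsv=cv2.cvtColor(im,cv2.COLOR_BGR2HSV).astype(int); Z=w[...,2]
for nm,(u0,u1,v0,v1),L,W in [('W',(198,276,104,194),270,200),('N',(318,380,96,184),270,150)]:
    sub=np.zeros((400,640),bool); sub[v0:v1,u0:u1]=1
    P=w[sub&(Z>.032)&(Z<.044)&(hsv[...,1]>60)]*1000
    r=cv2.minAreaRect(P[:,:2].astype(np.float32)); a=np.radians((r[2]+45)%90-45)
    R=np.array([[np.cos(a),-np.sin(a)],[np.sin(a),np.cos(a)]]); q=P[:,:2]@R
    lo,hi=q.min(0),q.max(0); print(nm,'yaw',np.degrees(a),'ext',hi-lo,'near-based centre',R@[lo[0]+L/2,(lo[1]+hi[1])/2])
    # mesh colour
    m=sub&(hsv[...,0]>45)&(hsv[...,0]<85)&(hsv[...,1]>35); ys,xs=np.nonzero(m)
    G=ray(np.c_[xs,ys],c,.016)[:,:2]*1000; r=cv2.minAreaRect(G.astype(np.float32)); print(' mesh',r)
for nm,(u0,u1,v0,v1) in [('trayW',(268,320,124,196)),('trayN',(374,416,114,168))]:
    sub=np.zeros((400,640),bool); sub[v0:v1,u0:u1]=1
    m=sub&(hsv[...,1]<30)&(Z<.03); m=cv2.morphologyEx(m.astype(np.uint8),cv2.MORPH_OPEN,np.ones((3,3)))
    n,l,st,_=cv2.connectedComponentsWithStats(m); k=1+st[1:,4].argmax(); ys,xs=np.nonzero(l==k)
    print(nm,cv2.minAreaRect((ray(np.c_[xs,ys],c,.016)[:,:2]*1000).astype(np.float32)),'depth rect',cv2.minAreaRect((w[ys,xs,:2]*1000).astype(np.float32)))
    r=sub&(Z>.010)&(Z<.022); print('  rim',cv2.minAreaRect((w[r][:,:2]*1000).astype(np.float32)))
def rect(nm,m,h):
    m=cv2.morphologyEx(m.astype(np.uint8),cv2.MORPH_OPEN,np.ones((2,2)))
    n,l,st,_=cv2.connectedComponentsWithStats(m); k=1+st[1:,4].argmax(); ys,xs=np.nonzero(l==k)
    G=ray(np.c_[xs,ys],c,h)[:,:2]*1000; print(nm,st[k],cv2.minAreaRect(G.astype(np.float32)))
sub=np.zeros((400,640),bool); sub[196:228,380:437]=1
rect('wsq',sub&(Z>.014)&(Z<.035),.022)
sub[:]=0; sub[196:224,286:350]=1
rect('handle',sub&(hsv[...,2]<150)&(hsv[...,1]>110)&(Z>.008),.014)
rect('blade',sub&(hsv[...,1]<70)&(hsv[...,2]>100),.003)
```

```text
W yaw -3.0023651123046875 ext [265.00627311 203.03676044] near-based centre [643.96608959 253.86357763]
 mesh ((644.369384765625, 253.51486206054688), (135.17987060546875, 205.05453491210938), 86.75614929199219)
N yaw -3.937507629394531 ext [262.87970909 150.40352456] near-based centre [671.18871592 -99.12560787]
 mesh ((672.3443603515625, -99.31652069091797), (85.69741821289062, 204.8849334716797), 86.01241302490234)
trayW ((594.2472534179688, 80.10289764404297), (126.78885650634766, 201.17222595214844), 86.49415588378906) depth rect ((594.9893798828125, 80.23446655273438), (127.10577392578125, 203.7025146484375), 86.64727020263672)
  rim ((598.3408813476562, 86.40337371826172), (140.57003784179688, 216.2845916748047), 86.8027572631836)
trayN ((655.6243896484375, -241.86343383789062), (106.2045669555664, 142.21499633789062), 85.85431671142578) depth rect ((655.9572143554688, -242.0408935546875), (106.6427993774414, 144.03529357910156), 85.50286865234375)
  rim ((657.5087890625, -240.25767517089844), (111.4415283203125, 148.27484130859375), 86.23413848876953)
wsq [386 203  44  22 633] ((414.72589111328125, -277.2724609375), (130.03379821777344, 58.447845458984375), 78.06037902832031)
handle [314 204  29  11 167] ((438.166259765625, -33.889556884765625), (19.777629852294922, 90.67488861083984), 9.952128410339355)
blade [292 208  22  12 175] ((425.2119140625, 45.45829391479492), (29.485755920410156, 62.66341018676758), 10.97414779663086)
```

```bash
cat >> h.py <<'E'
def plan(x,y,z,th):
    """print turn (units) to reach yaw th, then shift in tool axes after the turn (units)"""
    s=env.observe(); R=np.array(s['tool_rot']); p=np.array(s['position'])
    t=np.degrees(np.arctan2(R[1,0],R[0,0])); d=(th-t+180)%360-180
    a=np.radians(th); T=np.array([[np.cos(a),np.sin(a),0],[np.sin(a),-np.cos(a),0],[0,0,-1]])
    print('at',np.round(p,4),'th %.1f'%t,'t %.2f'%s['time_s'],'tilt',np.round(np.degrees(R[:2,2]),2),'| turnz %.2f'%(-d/5),'shift',np.round(T.T@(np.array([x,y,z])-p)/.05,3))
E
python3 -c "
from h import *
plan(.4147,-.2773,.16,78)"
```

```text
at [ 0.1905 -0.5157  0.2309] th 20.3 t 0.15 tilt [-0.01  0.06] | turnz -11.55 shift [5.597 3.394 1.417]
```

Request:
{"fn": "arm_command", "kwargs": {"turn": [[0,0,-0.96],[0,0,-0.96],[0,0,-0.96],[0,0,-0.96],[0,0,-0.96],[0,0,-0.96],[0,0,-0.96],[0,0,-0.96],[0,0,-0.96],[0,0,-0.96],[0,0,-0.96],[0,0,-0.96]], "xyz": [[0,0,0],[0,0,0],[0,0,0],[0,0,0],[0,0,0],[0,0,0],[0,0,0],[0,0,0],[0,0,0],[0,0,0],[0,0,0],[0,0,0]], "claw": [85,85,85,85,85,85,85,85,85,85,85,85], "squeeze": 30}}

```text
time_s: 1.35
position: [0.1905, -0.5158, 0.231]
tool_rot: [[0.207, 0.978, -0.0], [0.978, -0.207, 0.001], [0.001, -0.0, -1.0]]
ft_force: [0.3, -0.6, 1.0]
grip_width: 0.0848
gripper_force: 0.0
```

Request:
{"fn": "arm_command", "kwargs": {"turn": [[0,0,0],[0,0,0],[0,0,0],[0,0,0],[0,0,0],[0,0,0],[0,0,0],[0,0,0],[0,0,0],[0,0,0],[0,0,0]], "xyz": [[0.56,0.34,0.14],[0.56,0.34,0.14],[0.56,0.34,0.14],[0.56,0.34,0.14],[0.56,0.34,0.14],[0.56,0.34,0.14],[0.56,0.34,0.14],[0.56,0.34,0.14],[0.56,0.34,0.14],[0.56,0.34,0.14],[0,0,0]], "claw": [85,85,85,85,85,85,85,85,85,85,85]}}

```text
time_s: 2.45
position: [0.4169, -0.2751, 0.1604]
tool_rot: [[0.207, 0.978, -0.001], [0.978, -0.207, 0.002], [0.002, -0.001, -1.0]]
ft_force: [-0.0, -0.1, 1.2]
grip_width: 0.0849
gripper_force: 0.0
```

```bash
cat >> h.py <<'E'
def wsee(h,box=(0,640,0,400),zlo=.014,zhi=.04,area=500,f=None):
    "wrist view: regions standing zlo..zhi above z=0 (depth), rect cast on plane h"
    c=snap('wrist',f); w=cloud(c); Z=w[...,2]; m=(Z>zlo)&(Z<zhi)
    m=cv2.morphologyEx(m.astype(np.uint8),cv2.MORPH_OPEN,np.ones((3,3)))
    n,l,st,_=cv2.connectedComponentsWithStats(m)
    for k in range(1,n):
        if st[k,4]<area: continue
        ys,xs=np.nonzero(l==k); P=w[ys,xs,:2]*1000
        G=ray(np.c_[xs,ys],c,h)[:,:2]*1000
        r=cv2.minAreaRect(G.astype(np.float32)); q=cv2.minAreaRect(P.astype(np.float32))
        print(st[k],'ray',np.round(r[0],1),np.round(r[1],1),round(r[2],1),'| depth',np.round(q[0],1),np.round(q[1],1),round(q[2],1))
    return c,w
E
python3 -c "
from h import *
plan(.4147,-.2773,.003,78)
wsee(.020,f='w1.png')"
```

```text
at [ 0.4169 -0.2751  0.1604] th 78.1 t 2.45 tilt [-0.06  0.12] | turnz 0.02 shift [-0.053 -0.034  3.147]
[ 422    0  218   43 5393] ray [ 622.6 -166.6] [ 32.3 188.9] 78.1 | depth [ 628.  -153.5] [ 34.  189.6] 86.2
[ 263    3   54   62 2614] ray [ 415.5 -133.3] [48.1 47.1] 78.1 | depth [ 417.  -135.9] [45.3 45.1] 34.1
[ 483   24  157  141 4250] ray [ 654.3 -238.5] [109.4 145. ] 86.0 | depth [ 657.9 -239.1] [111.4 147.7] 86.0
[ 298  119   59  123 6721] ray [ 419.  -274.6] [130.4  57.5] 76.9 | depth [ 419.4 -274.4] [129.5  58.1] 76.6
[346 262  51  30 604] ray [ 445.2 -389.5] [59.1 31.3] 4.9 | depth [ 444.9 -387.6] [58.1 22.9] 5.9
[458 369  48  31 731] ray [ 562.5 -580.4] [63.3 48.4] 5.7 | depth [ 559.  -573.3] [20.8 63.5] 89.4
```

View pics/w1.png

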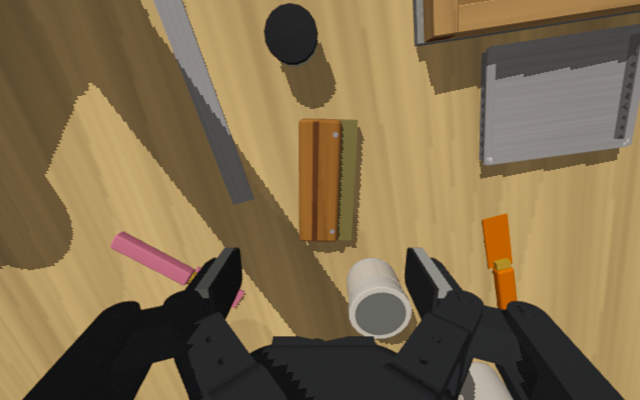

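Request:
{"fn": "arm_command", "kwargs": {"turn": [[0,0,0.1],[0,0,0],[0,0,0],[0,0,0],[0,0,0],[0,0,0],[0,0,0],[0,0,0],[0,0,0],[0,0,0]], "xyz": [[0,0,0.5],[0,0,0.5],[0,0,0.5],[0,0,0.5],[0,0,0.5],[0,0,0.3],[0,0,0.2],[0,0,0.12],[0,0,0],[0,0,0]], "claw": [85,85,85,85,85,85,85,85,85,85]}}

```text
time_s: 3.5
position: [0.4157, -0.2783, 0.0059]
tool_rot: [[0.219, 0.976, 0.001], [0.976, -0.219, -0.001], [-0.001, 0.001, -1.0]]
ft_force: [-0.0, 0.3, 0.3]
grip_width: 0.0852
gripper_force: 0.0
```

Request:
{"fn": "arm_command", "kwargs": {"turn": [[0,0,0],[0,0,0],[0,0,0],[0,0,0],[0,0,0],[0,0,0],[0,0,0],[0,0,0]], "xyz": [[0,0,0],[0,0,0],[0,0,0],[0,0,0],[0,0,0],[0,0,0],[0,0,0],[0,0,0]], "claw": [50,50,50,50,50,50,50,50], "squeeze": 30}}

```text
time_s: 4.3
position: [0.4161, -0.2783, 0.0062]
tool_rot: [[0.219, 0.976, 0.002], [0.976, -0.219, -0.002], [-0.001, 0.002, -1.0]]
ft_force: [-0.9, 1.2, 5.1]
grip_width: 0.057
gripper_force: 31.5
```

Request:
{"fn": "arm_command", "kwargs": {"turn": [[0,0,0],[0,0,0],[0,0,0],[0,0,0],[0,0,0],[0,0,0],[0,0,-0.95],[0,0,-0.95]], "xyz": [[0,0,-0.2],[0,0,-0.4],[0,0,-0.5],[0,0,-0.5],[0,0,-0.5],[0,0,-0.3],[0,0,0],[0,0,0]], "claw": [50,50,50,50,50,50,50,50]}}

```text
time_s: 5.1
position: [0.4155, -0.2777, 0.1264]
tool_rot: [[0.051, 0.999, 0.001], [0.999, -0.051, -0.001], [-0.001, 0.001, -1.0]]
ft_force: [-0.2, -0.1, -2.2]
grip_width: 0.0571
gripper_force: 33.5
```

```bash
python3 -c "
from h import *
plan(.5891,.2569,.13,86.8);s=env.observe();print(s['grip_width'],s['gripper_force'],s['ft_force'])"
```

```text
at [ 0.4155 -0.2777  0.1264] th 87.1 t 5.10 tilt [ 0.04 -0.04] | turnz 0.05 shift [10.869  2.87  -0.071]
0.05707664979250074 33.52495014667511 [-0.18263657 -0.09277095 -2.23072943]
```

Request:
{"fn": "arm_command", "kwargs": {"turn": [[0,0,0.05],[0,0,0],[0,0,0],[0,0,0],[0,0,0],[0,0,0],[0,0,0],[0,0,0],[0,0,0],[0,0,0],[0,0,0],[0,0,0]], "xyz": [[0.3,0.08,0],[0.6,0.16,0],[0.7,0.185,0],[0.7,0.185,0],[0.7,0.185,0],[0.7,0.185,0],[0.7,0.185,0],[0.7,0.185,0],[0.7,0.185,0],[0.7,0.185,0],[0.7,0.185,0],[0.7,0.185,0]], "claw": [50,50,50,50,50,50,50,50,50,50,50,50]}}

```text
time_s: 6.3
position: [0.543, 0.1119, 0.1259]
tool_rot: [[0.059, 0.998, -0.0], [0.998, -0.059, -0.0], [-0.0, -0.0, -1.0]]
ft_force: [0.8, -0.2, -2.2]
grip_width: 0.0569
gripper_force: 33.5
```

Request:
{"fn": "arm_command", "kwargs": {"turn": [[0,0,0],[0,0,0],[0,0,0],[0,0,0],[0,0,0],[0,0,0],[0,0,0]], "xyz": [[0.7,0.185,0],[0.7,0.185,0],[0.7,0.185,0],[0.5,0.13,0],[0.3,0.09,0],[0,0,0],[0,0,0]], "claw": [50,50,50,50,50,50,50]}}

```text
time_s: 7.0
position: [0.5899, 0.2525, 0.1254]
tool_rot: [[0.059, 0.998, -0.001], [0.998, -0.059, -0.0], [-0.0, -0.001, -1.0]]
ft_force: [0.2, -0.3, -1.6]
grip_width: 0.057
gripper_force: 33.5
```

```bash
python3 -c "
from h import *
plan(.5891,.2569,.0225,86.8)
c,w=wsee(.039,zlo=.03,zhi=.044,f='w2.png')
hsv=cv2.cvtColor(c[0],cv2.COLOR_BGR2HSV)
P=w[(hsv[...,0]>45)&(hsv[...,0]<85)&(hsv[...,1]>35)&(w[...,2]<.03)]
print(np.nanmedian(P[:,2]),cv2.minAreaRect((P[:,:2]*1000).astype(np.float32)))"
```

```text
at [0.5899 0.2525 0.1254] th 86.6 t 7.00 tilt [-0.04 -0.03] | turnz -0.03 shift [ 0.087 -0.021  2.059]
[  218    67   362   228 20342] ray [646.6 255. ] [198.4 271.8] 86.7 | depth [645.6 255. ] [199.2 271.3] 86.6
0.015970982429304375 ((534.7051391601562, 287.71484375), (149.80084228515625, 459.71466064453125), 78.35848236083984)
```

View pics/w2.png

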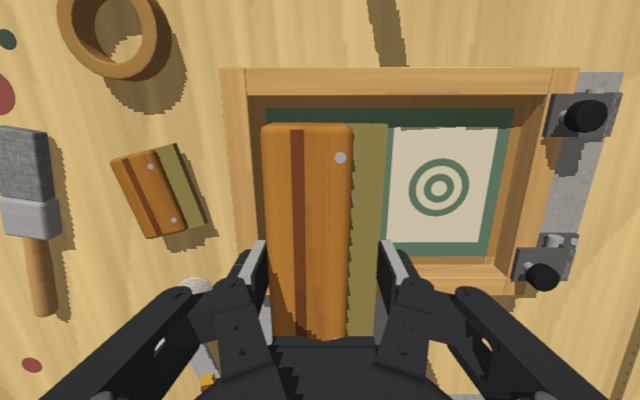

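Request:
{"fn": "arm_command", "kwargs": {"turn": [[0,0,0],[0,0,0],[0,0,0],[0,0,0],[0,0,0],[0,0,0],[0,0,0],[0,0,0],[0,0,0]], "xyz": [[0.06,0,0.3],[0,0,0.5],[0,0,0.5],[0,0,0.3],[0,0,0.15],[0,0,0.1],[0,0,0.08],[0,0,0.06],[0,0,0]], "claw": [50,50,50,50,50,50,50,50,50]}}

```text
time_s: 7.95
position: [0.5906, 0.2557, 0.026]
tool_rot: [[0.059, 0.998, 0.0], [0.998, -0.059, 0.0], [0.0, 0.0, -1.0]]
ft_force: [-1.6, 0.0, -1.9]
grip_width: 0.0569
gripper_force: 33.5
```

Request:
{"fn": "arm_command", "kwargs": {"turn": [[0,0,0],[0,0,0],[0,0,0]], "xyz": [[0,0,0.04],[0,0,0.03],[0,0,0]], "claw": [50,50,50]}}

```text
time_s: 8.25
position: [0.5906, 0.2558, 0.0224]
tool_rot: [[0.059, 0.998, 0.0], [0.998, -0.059, 0.0], [0.0, 0.0, -1.0]]
ft_force: [-0.9, 0.9, -1.1]
grip_width: 0.057
gripper_force: 33.5
```

Nearly touching; open slowly to release.

Request:
{"fn": "arm_command", "kwargs": {"turn": [[0,0,0],[0,0,0],[0,0,0],[0,0,0],[0,0,0],[0,0,0]], "xyz": [[0,0,0.02],[0,0,0],[0,0,0],[0,0,0],[0,0,0],[0,0,0]], "claw": [50,58,60,63,66,68]}}

```text
time_s: 8.85
position: [0.5906, 0.2557, 0.0213]
tool_rot: [[0.059, 0.998, 0.0], [0.998, -0.059, -0.0], [-0.0, 0.0, -1.0]]
ft_force: [0.5, 0.1, 0.6]
grip_width: 0.068
gripper_force: 0.0
```

Request:
{"fn": "arm_command", "kwargs": {"turn": [[0,0,0],[0,0,0],[0,0,0],[0,0,0],[0,0,0],[0,0,0],[0,0,0]], "xyz": [[0,0,-0.2],[0,0,-0.4],[0,0,-0.5],[0,0,-0.5],[0,0,-0.5],[0,0,-0.3],[0,0,0]], "claw": [68,68,68,75,85,85,85]}}

```text
time_s: 9.55
position: [0.5915, 0.256, 0.1444]
tool_rot: [[0.059, 0.998, 0.005], [0.998, -0.059, 0.001], [0.002, 0.005, -1.0]]
ft_force: [1.1, 0.2, -0.3]
grip_width: 0.0848
gripper_force: 0.0
```

```bash
python3 -c "
from h import *
plan(.4361,.2604,.14,101.1)
c,w=wsee(.038,zlo=.033,zhi=.044)
print('nsq');wsee(.024,zlo=.018,zhi=.031)
c=load('wrist');hsv=cv2.cvtColor(c[0],cv2.COLOR_BGR2HSV)
z=w[...,2]
"
```

```text
at [0.5915 0.256  0.1444] th 86.6 t 9.55 tilt [0.3  0.07] | turnz -2.90 shift [ 0.685 -3.032  0.088]
[  224    75   330   212 19660] ray [645.6 254.5] [200.2 270.4] 86.8 | depth [645.6 254.4] [200.7 271.2] 86.7
[ 288  117   49  136 6168] ray [581.8 261.4] [128.2  41.6] 86.3 | depth [581.7 261.3] [128.4  42. ] 86.2
nsq
[  74    0   97   86 3591] ray [433.4 391.6] [62.8 77. ] 86.7 | depth [432.1 392.2] [63.8 75.9] 87.7
[ 441  101   82  165 1635] ray [739.4 247.4] [163.4  51.7] 86.5 | depth [758.1 242. ] [166.5  45.3] 70.6
[ 122  151   71   84 3454] ray [431.7 261.5] [43.5 78.7] 10.9 | depth [429.7 260.5] [42.4 80. ] 10.5
[  16  197   45   47 1400] ray [307.4 240.7] [48.1 40. ] 78.7 | depth [301.3 239. ] [49.9 41.4] 79.5
[ 41 245  17  64 562] ray [293.3 177.1] [77.9 11.8] 77.4 | depth [287.1 174.2] [80.2 12.4] 76.6
[265 260 140   7 847] ray [597.7 176.4] [  7.1 146. ] 86.6 | depth [598.9 177.2] [  5.6 146.4] 85.4
```

Request:
{"fn": "arm_command", "kwargs": {"turn": [[0,0,-0.96],[0,0,-0.96],[0,0,-0.96],[0,0,0],[0,0,0],[0,0,0],[0,0,0],[0,0,0]], "xyz": [[0,0,0],[0,0,0],[0,0,0],[0.18,-0.75,0],[0.18,-0.75,0],[0.18,-0.75,0],[0.18,-0.73,0],[0,0,0]], "claw": [85,85,85,85,85,85,85,85]}}

```text
time_s: 10.45
position: [0.4327, 0.2626, 0.1404]
tool_rot: [[-0.193, 0.981, -0.005], [0.981, 0.193, -0.001], [-0.0, -0.005, -1.0]]
ft_force: [0.6, -1.1, -0.5]
grip_width: 0.0849
gripper_force: 0.0
```

```bash
python3 -c "
from h import *
plan(.4385,.2625,.006,101)
print('nsq');wsee(.020,zlo=.012,zhi=.031,area=1500)
"
```

```text
at [0.4327 0.2626 0.1404] th 101.1 t 10.45 tilt [-0.28 -0.07] | turnz 0.03 shift [-0.024  0.113  2.688]
nsq
[ 310    0   93   86 3477] ray [433.3 392. ] [75.7 63.3] 11.1 | depth [432.9 392.2] [75. 64.] 10.3
[ 156   90   81  187 6231] ray [301.  230.5] [198.8  42.4] 77.4 | depth [298.9 229.6] [200.1  42.1] 77.0
[  417   133   223   196 22707] ray [657.4 250.7] [167.4 237.4] 86.8 | depth [650.5 253.9] [161.3 224.6] 86.9
[ 298  150   62   80 4700] ray [436.4 262.3] [57.5 80.2] 10.8 | depth [436.7 261.7] [58.  80.6] 10.7
```

Request:
{"fn": "arm_command", "kwargs": {"turn": [[0,0,0],[0,0,0],[0,0,0],[0,0,0],[0,0,0],[0,0,0],[0,0,0],[0,0,0]], "xyz": [[-0.02,0.08,0.5],[0,0,0.5],[0,0,0.5],[0,0,0.5],[0,0,0.4],[0,0,0.2],[0,0,0.08],[0,0,0]], "claw": [85,85,85,85,85,85,85,85]}}

```text
time_s: 11.3
position: [0.4419, 0.2623, 0.0071]
tool_rot: [[-0.191, 0.982, -0.0], [0.982, 0.191, -0.0], [-0.0, -0.0, -1.0]]
ft_force: [-0.6, 0.4, 0.5]
grip_width: 0.0852
gripper_force: 0.0
```

Request:
{"fn": "arm_command", "kwargs": {"turn": [[0,0,0],[0,0,0],[0,0,0],[0,0,0],[0,0,0],[0,0,0],[0,0,0],[0,0,0]], "xyz": [[0,0,0],[0,0,0],[0,0,0],[0,0,0],[0,0,0],[0,0,0],[0,0,0],[0,0,0]], "claw": [50,50,50,50,50,50,50,50], "squeeze": 30}}

```text
time_s: 12.1
position: [0.4416, 0.2625, 0.0083]
tool_rot: [[-0.191, 0.982, 0.001], [0.982, 0.191, 0.0], [0.0, 0.001, -1.0]]
ft_force: [-1.9, -0.8, 4.7]
grip_width: 0.0569
gripper_force: 31.1
```

Request:
{"fn": "arm_command", "kwargs": {"turn": [[0,0,0],[0,0,0],[0,0,0],[0,0,0],[0,0,0.7],[0,0,0.9],[0,0,0.9],[0,0,0.5]], "xyz": [[0,0,-0.2],[0,0,-0.4],[0,0,-0.5],[0,0,-0.5],[0,0,-0.5],[0,0,-0.3],[0,0,0],[0,0,0]], "claw": [50,50,50,50,50,50,50,50]}}

```text
time_s: 12.9
position: [0.4417, 0.2625, 0.1289]
tool_rot: [[0.072, 0.997, 0.002], [0.997, -0.072, 0.001], [0.001, 0.002, -1.0]]
ft_force: [0.2, -0.2, -0.9]
grip_width: 0.0569
gripper_force: 32.6
```

```bash
python3 -c "
from h import *
plan(.6166,-.0954,.13,86.05)"
```

```text
at [0.4417 0.2625 0.1289] th 85.9 t 12.90 tilt [0.13 0.04] | turnz -0.04 shift [-6.899  3.983 -0.023]
```

Request:
{"fn": "arm_command", "kwargs": {"turn": [[0,0,0],[0,0,0],[0,0,0],[0,0,0],[0,0,0],[0,0,0],[0,0,0],[0,0,0],[0,0,0],[0,0,0],[0,0,0],[0,0,0]], "xyz": [[-0.3,0.17,0],[-0.6,0.35,0],[-0.7,0.4,0],[-0.7,0.4,0],[-0.7,0.4,0],[-0.7,0.4,0],[-0.7,0.4,0],[-0.7,0.4,0],[-0.7,0.4,0],[-0.7,0.4,0],[-0.4,0.27,0],[0,0,0]], "claw": [50,50,50,50,50,50,50,50,50,50,50,50]}}

```text
time_s: 14.1
position: [0.6176, -0.0986, 0.1278]
tool_rot: [[0.073, 0.997, 0.001], [0.997, -0.073, -0.001], [-0.001, 0.001, -1.0]]
ft_force: [0.3, -0.0, -1.0]
grip_width: 0.0567
gripper_force: 32.6
```

```bash
python3 -c "
from h import *
plan(.6166,-.0954,.0243,86.05)
wsee(.039,zlo=.03,zhi=.044)
wsee(.09,zlo=.06,zhi=.15,f='w3.png')
"
```

```text
at [ 0.6176 -0.0986  0.1278] th 85.8 t 14.10 tilt [ 0.08 -0.05] | turnz -0.04 shift [ 0.062 -0.023  2.07 ]
[  223   103   344   168 17070] ray [674.5 -97.4] [148.7 271.9] 85.9 | depth [673.9 -97.8] [149.6 271.5] 85.9
[  88  228   52   45 1778] ray [ 422.6 -132.4] [46.3 44.7] 52.4 | depth [ 417.2 -135.4] [45.8 45.3] 12.0
[588 360  52  30 736] ray [ 914.5 -319. ] [52.6 39.1] 0.3 | depth [ 917.4 -313.3] [55.9 25.3] 28.8
[556 140  38  31 907] ray [779.5 -60.8] [18.7 23.8] 72.9 | depth [802.  -66.9] [21.4 22.2] 43.1
[  237   179   172   147 16478] ray [ 613.7 -123.6] [117.5 123.1] 85.9 | depth [615.6 -96.1] [80.9 84.4] 85.2
[532 239  33  28 686] ray [ 775.  -130.6] [19.6 24.8] 65.4 | depth [ 796.5 -146. ] [21.1 21.5] 81.1
```

View pics/w3.png

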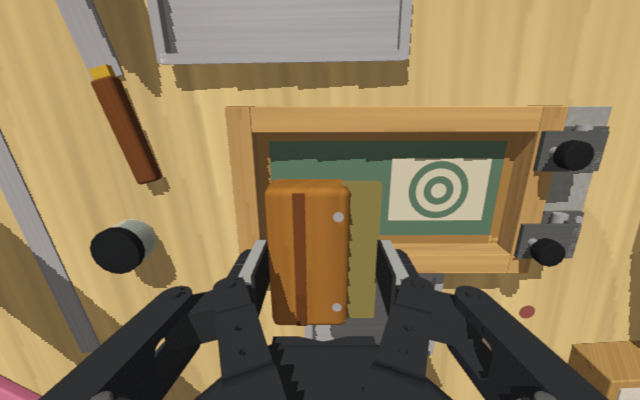

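Request:
{"fn": "arm_command", "kwargs": {"turn": [[0,0,-0.04],[0,0,0],[0,0,0],[0,0,0],[0,0,0],[0,0,0],[0,0,0],[0,0,0],[0,0,0],[0,0,0]], "xyz": [[0.04,0.02,0.3],[0,0,0.5],[0,0,0.5],[0,0,0.3],[0,0,0.2],[0,0,0.1],[0,0,0.07],[0,0,0.05],[0,0,0.03],[0,0,0]], "claw": [50,50,50,50,50,50,50,50,50,50]}}

```text
time_s: 15.2
position: [0.6178, -0.0937, 0.0251]
tool_rot: [[0.066, 0.998, 0.0], [0.998, -0.066, -0.0], [-0.0, 0.0, -1.0]]
ft_force: [0.4, 1.4, -0.8]
grip_width: 0.0569
gripper_force: 32.6
```

Request:
{"fn": "arm_command", "kwargs": {"turn": [[0,0,0],[0,0,0],[0,0,0],[0,0,0],[0,0,0],[0,0,0],[0,0,0],[0,0,0]], "xyz": [[-0.05,0.01,0],[0,0,0.02],[0,0,0.02],[0,0,0],[0,0,0],[0,0,0],[0,0,0],[0,0,0]], "claw": [50,50,50,58,60,63,66,68]}}

```text
time_s: 16.0
position: [0.618, -0.0962, 0.0227]
tool_rot: [[0.066, 0.998, -0.0], [0.998, -0.066, 0.0], [0.0, -0.0, -1.0]]
ft_force: [-0.9, 0.4, 0.1]
grip_width: 0.0678
gripper_force: 0.0
```

Request:
{"fn": "arm_command", "kwargs": {"turn": [[0,0,0],[0,0,0],[0,0,0],[0,0,0],[0,0,0],[0,0,0],[0,0,0]], "xyz": [[0,0,-0.2],[0,0,-0.4],[0,0,-0.5],[0,0,-0.5],[0,0,-0.5],[0,0,-0.3],[0,0,0]], "claw": [68,68,68,75,85,85,85]}}

```text
time_s: 16.7
position: [0.619, -0.0965, 0.1458]
tool_rot: [[0.066, 0.998, 0.005], [0.998, -0.066, -0.002], [-0.001, 0.005, -1.0]]
ft_force: [0.2, -0.0, -0.5]
grip_width: 0.0849
gripper_force: 0.0
```

```bash
python3 -c "
from h import *
plan(.4456,-.4057,.15,86.8)
wsee(.038,zlo=.033,zhi=.044)
"
```

```text
at [ 0.619  -0.0965  0.1458] th 86.2 t 16.70 tilt [ 0.28 -0.1 ] | turnz -0.11 shift [-6.368 -3.117 -0.084]
[  228   106   319   158 17092] ray [673.2 -98. ] [150.  270.2] 86.1 | depth [673.1 -98.2] [150.2 270.3] 86.0
[ 289  150   47   83 3700] ray [609.3 -95. ] [79.2 41.6] 86.2 | depth [609.3 -95.1] [79.  42.1] 86.2
[ 100  223   47   41 1321] ray [ 420.5 -134.1] [43.4 43.7] 72.8 | depth [ 417.1 -135.6] [45.4 44.4] 68.2
```

Request:
{"fn": "arm_command", "kwargs": {"turn": [[0,0,-0.1],[0,0,0],[0,0,0],[0,0,0],[0,0,0],[0,0,0],[0,0,0],[0,0,0],[0,0,0],[0,0,0],[0,0,0],[0,0,0]], "xyz": [[-0.3,-0.15,0],[-0.6,-0.3,0],[-0.65,-0.32,0],[-0.65,-0.32,0],[-0.65,-0.32,0],[-0.65,-0.32,0],[-0.65,-0.32,0],[-0.65,-0.32,0],[-0.65,-0.3,0],[-0.6,-0.12,0],[-0.32,0,0],[0,0,0]], "claw": [85,85,85,85,85,85,85,85,85,85,85,85]}}

```text
time_s: 17.95
position: [0.4595, -0.4077, 0.1414]
tool_rot: [[0.06, 0.998, -0.001], [0.998, -0.06, 0.001], [0.001, -0.001, -1.0]]
ft_force: [0.4, 0.7, -0.5]
grip_width: 0.0852
gripper_force: 0.0
```

```bash
python3 -c "
from h import *
plan(.4456,-.4057,.013,86.8)
wsee(.065,zlo=.055,zhi=.075)
"
```

```text
at [ 0.4595 -0.4077  0.1414] th 86.6 t 17.95 tilt [-0.07  0.07] | turnz -0.04 shift [ 0.024 -0.28   2.567]
[ 271  166   77   75 4489] ray [ 447.3 -406.4] [63.7 62.9] 41.3 | depth [ 446.8 -407. ] [63.3 62.8] 41.9
[141 369  42  19 611] ray [ 281.1 -584.3] [23.3 43.1] 89.0 | depth [ 286.6 -583.6] [ 3.9 44. ] 87.3
[  0 370  46  18 684] ray [ 140.6 -576.9] [22.9 53.4] 86.7 | depth [ 134.5 -576.1] [ 3.6 51.4] 87.1
```

Request:
{"fn": "arm_command", "kwargs": {"turn": [[0,0,0],[0,0,0],[0,0,0],[0,0,0],[0,0,0],[0,0,0],[0,0,0],[0,0,0],[0,0,0]], "xyz": [[0.02,-0.25,0],[0,0,0.4],[0,0,0.5],[0,0,0.5],[0,0,0.5],[0,0,0.4],[0,0,0.2],[0,0,0],[0,0,0]], "claw": [85,85,85,85,85,85,85,85,85]}}

```text
time_s: 18.9
position: [0.4484, -0.4043, 0.0185]
tool_rot: [[0.057, 0.998, 0.001], [0.998, -0.057, -0.001], [-0.001, 0.001, -1.0]]
ft_force: [0.0, 0.5, 0.2]
grip_width: 0.0853
gripper_force: 0.0
```

Request:
{"fn": "arm_command", "kwargs": {"turn": [[0,0,0],[0,0,0],[0,0,0],[0,0,0],[0,0,0],[0,0,0],[0,0,0],[0,0,0]], "xyz": [[0,0,0],[0,0,0],[0,0,0],[0,0,0],[0,0,0],[0,0,0],[0,0,0],[0,0,0]], "claw": [76,70,66,62,58,52,52,52], "squeeze": 35}}

```text
time_s: 19.7
position: [0.4483, -0.4046, 0.0186]
tool_rot: [[0.057, 0.998, 0.001], [0.998, -0.057, -0.001], [-0.001, 0.001, -1.0]]
ft_force: [-0.8, 1.4, 6.2]
grip_width: 0.0628
gripper_force: 37.2
```

Request:
{"fn": "arm_command", "kwargs": {"turn": [[0,0,0],[0,0,0],[0,0,0],[0,0,0],[0,0,0],[0,0,0],[0,0,0]], "xyz": [[0,0,-0.2],[0,0,-0.4],[0,0,-0.5],[0,0,-0.5],[0,0,-0.5],[0,0,-0.2],[0,0,0]], "claw": [52,52,52,52,52,52,52]}}

```text
time_s: 20.4
position: [0.4482, -0.4047, 0.134]
tool_rot: [[0.057, 0.998, 0.001], [0.998, -0.057, -0.002], [-0.002, 0.001, -1.0]]
ft_force: [-0.3, 0.6, -1.9]
grip_width: 0.0625
gripper_force: 39.0
```

```bash
python3 -c "
from h import *
a=np.radians(-3.4);c=np.array([.5955,.081]);X=np.array([np.cos(a),np.sin(a)]);Y=np.array([-X[1],X[0]])
print('tub',c+.035*X-.025*Y,'spat',c-.008*X+.027*Y)
t=c+.035*X-.025*Y
plan(t[0],t[1],.13,86.6)"
```

```text
tub [0.62895573 0.05396828] spat [0.58911535 0.10842693]
at [ 0.4482 -0.4047  0.134 ] th 86.7 t 20.40 tilt [ 0.08 -0.1 ] | turnz 0.02 shift [9.372 3.064 0.079]
```

Request:
{"fn": "arm_command", "kwargs": {"turn": [[0,0,0],[0,0,0],[0,0,0],[0,0,0],[0,0,0],[0,0,0],[0,0,0],[0,0,0],[0,0,0],[0,0,0],[0,0,0],[0,0,0]], "xyz": [[0.2,0.07,0],[0.4,0.13,0],[0.6,0.2,0],[0.6,0.2,0],[0.6,0.2,0],[0.6,0.2,0],[0.6,0.2,0],[0.6,0.2,0],[0.6,0.2,0],[0.6,0.2,0],[0.6,0.2,0],[0.6,0.2,0]], "claw": [52,52,52,52,52,52,52,52,52,52,52,52]}}

```text
time_s: 21.6
position: [0.5763, -0.079, 0.1312]
tool_rot: [[0.057, 0.998, -0.003], [0.998, -0.057, 0.001], [0.001, -0.003, -1.0]]
ft_force: [0.1, -0.4, -2.1]
grip_width: 0.0631
gripper_force: 39.0
```

Request:
{"fn": "arm_command", "kwargs": {"turn": [[0,0,0],[0,0,0],[0,0,0],[0,0,0],[0,0,0],[0,0,0],[0,0,0]], "xyz": [[0.6,0.2,0],[0.6,0.2,0],[0.6,0.2,0],[0.5,0.16,0],[0.3,0.1,0],[0.15,0,0],[0,0,0]], "claw": [52,52,52,52,52,52,52]}}

```text
time_s: 22.3
position: [0.627, 0.0541, 0.1321]
tool_rot: [[0.056, 0.998, -0.002], [0.998, -0.056, 0.0], [-0.0, -0.002, -1.0]]
ft_force: [-0.0, -0.4, -2.1]
grip_width: 0.0626
gripper_force: 39.0
```

```bash
python3 -c "
from h import *
plan(.629,.054,.0226,86.6)
wsee(.016,zlo=.010,zhi=.022,area=300,f='w4.png')
"
```

```text
at [0.627  0.0541 0.1321] th 86.8 t 22.30 tilt [-0.09  0.  ] | turnz 0.03 shift [1.00e-03 4.10e-02 2.19e+00]
[  184     0   299    45 11205] ray [642.2 194.9] [ 31. 236.] 86.8 | depth [642.  194.9] [ 32.3 231.9] 86.8
[ 504    0   74   78 1739] ray [810.1 172.9] [56.3 48.2] 86.3 | depth [812.  173.9] [57.6 48.2] 86.5
[109  82  28  50 408] ray [458.1 140.7] [40.9 18.4] 89.4 | depth [456.3 141. ] [16.2 41.6] 0.3
[ 165   88  239  141 5789] ray [594.  83.] [130.4 205.9] 86.8 | depth [593.6  82.8] [131.2 207.1] 86.8
[ 592  213   48  163 3920] ray [935.2 -92. ] [ 52.9 207.9] 15.5 | depth [941.1 -88.6] [ 53.5 198.5] 13.8
[ 131  233   42   58 1130] ray [443.5 -12.3] [21.8 66.8] 10.4 | depth [440.4 -15. ] [20.6 67.6] 10.4
[ 417  258  145   36 1630] ray [794.2 -47.2] [ 40.  154.1] 85.1 | depth [794.5 -44.6] [ 37.4 156.1] 82.0
[433 343  30  21 483] ray [ 761.1 -150.2] [29.6 35.6] 86.9 | depth [ 760.1 -147.7] [26.  35.4] 84.7
```

View pics/w4.png

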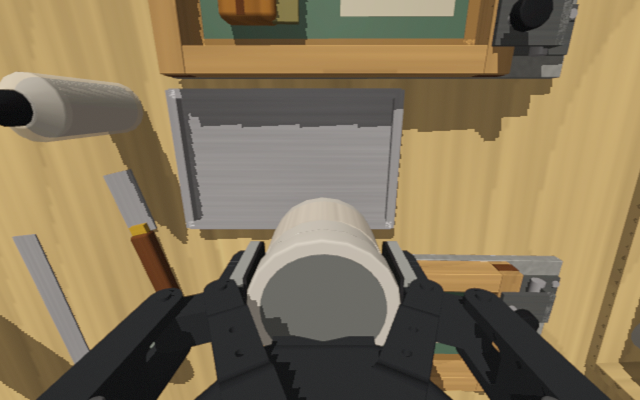

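Request:
{"fn": "arm_command", "kwargs": {"turn": [[0,0,0],[0,0,0],[0,0,0],[0,0,0],[0,0,0],[0,0,0],[0,0,0],[0,0,0],[0,0,0],[0,0,0]], "xyz": [[0,0.03,0.3],[0,0,0.5],[0,0,0.5],[0,0,0.35],[0,0,0.2],[0,0,0.1],[0,0,0.06],[0,0,0.05],[0,0,0.04],[0,0,0]], "claw": [52,52,52,52,52,52,52,52,52,52]}}

```text
time_s: 23.35
position: [0.6295, 0.0536, 0.0284]
tool_rot: [[0.057, 0.998, 0.002], [0.998, -0.057, 0.0], [0.0, 0.002, -1.0]]
ft_force: [1.5, 2.0, -0.2]
grip_width: 0.0628
gripper_force: 39.4
```

Request:
{"fn": "arm_command", "kwargs": {"turn": [[0,0,0],[0,0,0],[0,0,0]], "xyz": [[0,0,0.05],[0,0,0.05],[0,0,0]], "claw": [52,52,52]}}

```text
time_s: 23.65
position: [0.6291, 0.0538, 0.0231]
tool_rot: [[0.057, 0.998, 0.001], [0.998, -0.057, 0.0], [0.001, 0.001, -1.0]]
ft_force: [-0.7, 3.5, 3.5]
grip_width: 0.0626
gripper_force: 39.4
```

Request:
{"fn": "arm_command", "kwargs": {"turn": [[0,0,0],[0,0,0],[0,0,0],[0,0,0],[0,0,0],[0,0,0]], "xyz": [[0,0,0],[0,0,0],[0,0,0],[0,0,0],[0,0,0],[0,0,0]], "claw": [62,64,67,70,72,74]}}

```text
time_s: 24.25
position: [0.629, 0.0533, 0.0227]
tool_rot: [[0.057, 0.998, -0.0], [0.998, -0.057, -0.0], [-0.0, -0.0, -1.0]]
ft_force: [-0.7, 0.4, 0.3]
grip_width: 0.0737
gripper_force: 0.0
```

Request:
{"fn": "arm_command", "kwargs": {"turn": [[0,0,0],[0,0,0],[0,0,0],[0,0,0],[0,0,0],[0,0,0],[0,0,0]], "xyz": [[0,0,-0.2],[0,0,-0.4],[0,0,-0.5],[0,0,-0.5],[0,0,-0.5],[0,0,-0.4],[0,0,0]], "claw": [74,74,74,74,74,70,60]}}

```text
time_s: 24.95
position: [0.6302, 0.0534, 0.1515]
tool_rot: [[0.057, 0.998, 0.006], [0.998, -0.057, -0.001], [-0.0, 0.006, -1.0]]
ft_force: [0.3, 0.3, -0.0]
grip_width: 0.06
gripper_force: 0.0
```

```bash
python3 -c "
from h import *
plan(.433,-.0015,.12,100.5)
wsee(.069,zlo=.06,zhi=.078)
wsee(.014,zlo=.008,zhi=.022,area=300)
"
```

```text
at [0.6302 0.0534 0.1515] th 86.7 t 24.95 tilt [ 0.36 -0.04] | turnz -2.75 shift [-0.361 -4.078  0.63 ]
[489   1  36  36 977] ray [765.5 181.6] [24.2 21. ] 9.0 | depth [768.  182.6] [21.6 21.1] 43.4
[ 65  77  41  60 960] ray [457.8 140.1] [42.5 23.9] 88.2 | depth [455.  139.1] [43.3 19.3] 82.7
[ 283  165   75   73 4262] ray [627.5  53.8] [63.9 62.5] 86.7 | depth [627.7  52.9] [62.9 62.6] 42.5
[  189     0   280    49 11184] ray [642.3 197.7] [ 36.5 237.2] 86.8 | depth [642.3 197. ] [ 38.  231.7] 86.8
[ 488    0   69   79 1678] ray [811.1 175.9] [61.1 49.2] 86.8 | depth [812.3 176.5] [62.8 49.1] 86.2
[121  84  25  46 382] ray [457.9 140.3] [40.2 17.1] 88.6 | depth [456.8 140.3] [40.7 15.5] 87.9
[ 171   89  225  133 5342] ray [593.7  82.5] [131.2 207.4] 86.8 | depth [593.9  82.7] [131.  206.8] 86.6
[ 575  122   65  239 7022] ray [936.6 -53.3] [ 76.5 296.8] 15.5 | depth [941.6 -47.6] [ 71.7 287.4] 13.2
[ 136  218   46   71 1392] ray [443.2 -14.6] [23.6 86.9] 10.0 | depth [441.  -16.6] [20.7 87.6] 9.9
[268 248 110   7 652] ray [624.3 -20.5] [  7.4 120.1] 86.6 | depth [624.3 -19.8] [  2.6 121.3] 86.3
[ 406  249  140   34 1549] ray [793.3 -48.5] [ 40.8 157.9] 85.8 | depth [793.3 -45.8] [ 36.4 157.2] 83.6
[ 268  279   54   57 1562] ray [587.2 -93.5] [79.6 61.5] 86.1 | depth [588.1 -91.9] [80.7 60.1] 86.3
[ 323  279   68   66 2394] ray [ 666.9 -100.9] [ 60.6 112.2] 17.6 | depth [666.7 -99.3] [ 59.7 112.3] 17.3
[436 280  38  15 381] ray [772.3 -75.6] [18.5 43.9] 83.5 | depth [770.3 -74. ] [20.5 41.6] 88.1
```

Request:
{"fn": "arm_command", "kwargs": {"turn": [[0,0,-0.92],[0,0,-0.92],[0,0,-0.92],[0,0,0],[0,0,0],[0,0,0],[0,0,0],[0,0,0],[0,0,0],[0,0,0],[0,0,0]], "xyz": [[0,0,0],[0,0,0],[0,0,0],[-0.04,-0.4,0],[-0.06,-0.65,0],[-0.06,-0.7,0.1],[-0.06,-0.7,0.1],[-0.06,-0.7,0.1],[-0.06,-0.6,0.1],[-0.02,-0.3,0.1],[0,0,0]], "claw": [50,50,50,50,50,50,50,50,50,50,50]}}

```text
time_s: 26.15
position: [0.4309, -0.0012, 0.1217]
tool_rot: [[-0.182, 0.983, -0.004], [0.983, 0.182, 0.001], [0.002, -0.004, -1.0]]
ft_force: [-0.2, 0.2, 0.6]
grip_width: 0.0499
gripper_force: 0.0
```

```bash
python3 -c "
from h import *
plan(.433,-.0015,.004,100.5)
c,w=wsee(.012,zlo=.008,zhi=.022,area=800,f='w5.png')
"
```

```text
at [ 0.4309 -0.0012  0.1217] th 100.5 t 26.15 tilt [-0.22  0.06] | turnz -0.01 shift [-0.015  0.04   2.354]
[ 450    0  190   67 1548] ray [580.9 161.7] [ 10.4 164.3] 86.7 | depth [582.1 161.3] [  9.5 165.1] 86.2
[ 392   22  248  198 5619] ray [580.1  83.9] [133.  177.1] 86.8 | depth [581.1  83.8] [131.8 181.3] 86.8
[ 321  165   22  102 2059] ray [441.8 -24.3] [ 19.5 103.9] 10.4 | depth [441.9 -24.5] [ 19.6 103.1] 10.4
[ 411  225  188   54 1324] ray [625.4 -47.7] [ 59.8 182.2] 86.5 | depth [626.8 -48.2] [ 58.4 182.3] 86.2
[ 453  264  187  120 8787] ray [ 689.5 -109. ] [106.8 228.5] 86.0 | depth [ 681.3 -103.5] [101.5 217.4] 85.9
```

View pics/w5.png

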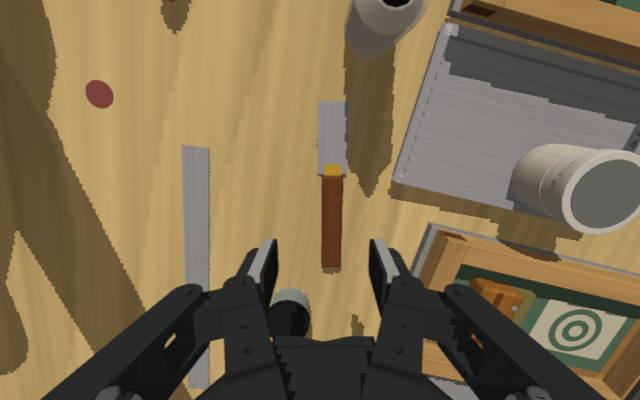

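Request:
{"fn": "arm_command", "kwargs": {"turn": [[0,0,0],[0,0,0],[0,0,0],[0,0,0],[0,0,0],[0,0,0],[0,0,0],[0,0,0]], "xyz": [[0.05,0.09,0.4],[0,0,0.5],[0,0,0.5],[0,0,0.5],[0,0,0.25],[0,0,0.15],[0,0,0.05],[0,0,0]], "claw": [50,50,50,50,50,50,50,50]}}

```text
time_s: 27.0
position: [0.4376, 0.0021, 0.0053]
tool_rot: [[-0.183, 0.983, 0.0], [0.983, 0.183, -0.0], [-0.0, 0.0, -1.0]]
ft_force: [-0.1, 0.1, -0.8]
grip_width: 0.0502
gripper_force: 0.0
```

Request:
{"fn": "arm_command", "kwargs": {"turn": [[0,0,0],[0,0,0],[0,0,0],[0,0,0],[0,0,0],[0,0,0],[0,0,0],[0,0,0]], "xyz": [[0,0,0],[0,0,0],[0,0,0],[0,0,0],[0,0,0],[0,0,0],[0,0,0],[0,0,0]], "claw": [40,30,20,12,12,12,12,12], "squeeze": 30}}

```text
time_s: 27.8
position: [0.4375, 0.002, 0.0059]
tool_rot: [[-0.182, 0.983, 0.001], [0.983, 0.182, -0.0], [-0.0, 0.001, -1.0]]
ft_force: [0.1, -0.2, 6.2]
grip_width: 0.0187
gripper_force: 29.5
```

Request:
{"fn": "arm_command", "kwargs": {"turn": [[0,0,0],[0,0,0],[0,0,0],[0,0,-0.5],[0,0,-0.98],[0,0,-0.98],[0,0,-0.98],[0,0,-0.98],[0,0,-0.98],[0,0,-0.98],[0,0,-0.98],[0,0,-0.98]], "xyz": [[0,0,-0.2],[0,0,-0.4],[0,0,-0.5],[0,0,-0.5],[0,0,-0.5],[0,0,-0.4],[0,0,-0.2],[0,0,0],[0,0,0],[0,0,0],[0,0,0],[0,0,0]], "claw": [12,12,12,12,12,12,12,12,12,12,12,12]}}

```text
time_s: 29.0
position: [0.4369, 0.0021, 0.141]
tool_rot: [[-0.793, 0.61, 0.0], [0.61, 0.793, -0.0], [-0.0, 0.0, -1.0]]
ft_force: [-0.2, -0.6, -1.9]
grip_width: 0.0186
gripper_force: 29.8
```

Request:
{"fn": "arm_command", "kwargs": {"turn": [[0,0,-0.98],[0,0,-0.98],[0,0,-0.98],[0,0,-0.98],[0,0,-0.98],[0,0,-0.98],[0,0,-0.95],[0,0,0]], "xyz": [[0,0,0],[0,0,0],[0,0,0],[0,0,0],[0,0,0],[0,0,0],[0,0,0],[0,0,0]], "claw": [12,12,12,12,12,12,12,12]}}

```text
time_s: 29.8
position: [0.437, 0.0021, 0.1409]
tool_rot: [[-0.998, 0.063, 0.0], [0.063, 0.998, -0.0], [-0.0, -0.0, -1.0]]
ft_force: [0.3, -0.3, -0.7]
grip_width: 0.0189
gripper_force: 29.8
```

```bash
python3 -c "
from h import *
plan(.5895,.1095,.13,176.7); print(env.observe()['q'],env.observe()['grip_width'])"
```

```text
at [0.437  0.0021 0.1409] th 176.4 t 29.80 tilt [ 0.02 -0.  ] | turnz -0.06 shift [-2.922  2.319  0.218]
[-1.53194358e+01  1.63618246e+01  9.97886477e+01  1.78625278e-03
  6.38308660e+01 -1.01734049e+02] 0.018887833152753008
```

Request:
{"fn": "arm_command", "kwargs": {"turn": [[0,0,-0.06],[0,0,0],[0,0,0],[0,0,0],[0,0,0],[0,0,0],[0,0,0],[0,0,0]], "xyz": [[-0.2,0.16,0],[-0.4,0.32,0],[-0.6,0.48,0],[-0.6,0.48,0],[-0.6,0.48,0],[-0.4,0.3,0],[-0.11,0.1,0],[0,0,0]], "claw": [12,12,12,12,12,12,12,12]}}

```text
time_s: 30.6
position: [0.5893, 0.1101, 0.1399]
tool_rot: [[-0.998, 0.058, -0.001], [0.058, 0.998, 0.0], [0.001, -0.0, -1.0]]
ft_force: [-0.3, -0.2, -0.4]
grip_width: 0.0189
gripper_force: 29.8
```

```bash
python3 -c "
from h import *
plan(.5886,.1095,.0105,176.7)
c,w=wsee(.016,zlo=.010,zhi=.022,area=800,f='w6.png')
wsee(.069,zlo=.06,zhi=.078)
"
```

```text
at [0.5893 0.1101 0.1399] th 176.7 t 30.60 tilt [-0.04  0.  ] | turnz -0.00 shift [ 0.014 -0.013  2.588]
[ 219   86  148  159 3884] ray [568.8  83.7] [130.9 154.1] 86.8 | depth [568.9  83.7] [131.4 154.4] 86.7
[  391   121   188   210 19634] ray [649.1 259.8] [159.7 234.4] 86.8 | depth [646.8 257.7] [155.8 230.3] 86.7
[  34  144  175  146 1811] ray [611.7 -90.8] [148.6 157.1] 86.1 | depth [612.4 -93.7] [150.2 157.7] 85.9
[  54  177  126  179 9698] ray [ 673.5 -108.3] [103.3 220.1] 86.2 | depth [ 672.3 -105.9] [ 98.9 218.7] 85.8
[ 222  218   71   68 3170] ray [620.8  47.5] [47.3 65.8] 51.9 | depth [622.2  46.4] [47.4 62.5] 52.2
```

View pics/w6.png

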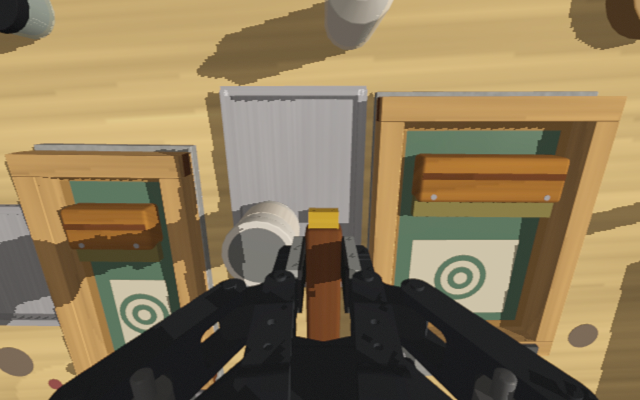

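Request:
{"fn": "arm_command", "kwargs": {"turn": [[0,0,0],[0,0,0],[0,0,0],[0,0,0],[0,0,0],[0,0,0],[0,0,0],[0,0,0],[0,0,0],[0,0,0]], "xyz": [[0,0,0.3],[0,0,0.5],[0,0,0.5],[0,0,0.5],[0,0,0.3],[0,0,0.2],[0,0,0.1],[0,0,0.06],[0,0,0],[0,0,0]], "claw": [12,12,12,12,12,12,12,12,12,12]}}

```text
time_s: 31.7
position: [0.5895, 0.1093, 0.018]
tool_rot: [[-0.998, 0.058, 0.001], [0.058, 0.998, 0.0], [-0.001, 0.0, -1.0]]
ft_force: [-0.4, 0.1, -1.2]
grip_width: 0.0187
gripper_force: 29.8
```

Request:
{"fn": "arm_command", "kwargs": {"turn": [[0,0,0],[0,0,0],[0,0,0],[0,0,0],[0,0,0]], "xyz": [[0,0,0.05],[0,0,0.04],[0,0,0.03],[0,0,0.03],[0,0,0]], "claw": [12,12,12,12,12]}}

```text
time_s: 32.2
position: [0.5892, 0.1094, 0.01]
tool_rot: [[-0.998, 0.058, 0.0], [0.058, 0.998, -0.0], [-0.0, -0.0, -1.0]]
ft_force: [-0.4, 0.3, 1.9]
grip_width: 0.019
gripper_force: 30.1
```

Request:
{"fn": "arm_command", "kwargs": {"turn": [[0,0,0],[0,0,0],[0,0,0],[0,0,0],[0,0,0]], "xyz": [[0,0,0],[0,0,0],[0,0,0],[0,0,0],[0,0,0]], "claw": [20,22,24,26,27]}}

```text
time_s: 32.7
position: [0.5892, 0.1094, 0.0098]
tool_rot: [[-0.998, 0.058, -0.0], [0.058, 0.998, 0.0], [0.0, 0.0, -1.0]]
ft_force: [-1.2, -0.7, 0.1]
grip_width: 0.0275
gripper_force: 0.0
```

Request:
{"fn": "arm_command", "kwargs": {"turn": [[0,0,0],[0,0,0],[0,0,0],[0,0,0],[0,0,0],[0,0,0],[0,0,0],[0,0,0]], "xyz": [[0,0,-0.1],[0,0,-0.3],[0,0,-0.5],[0,0,-0.5],[0,0,-0.5],[0,0,-0.5],[0,0,-0.5],[0,0,0]], "claw": [27,27,27,27,27,27,40,60]}}

```text
time_s: 33.5
position: [0.5907, 0.1094, 0.1588]
tool_rot: [[-0.998, 0.058, 0.007], [0.058, 0.998, -0.0], [-0.007, 0.0, -1.0]]
ft_force: [0.2, -0.5, -0.2]
grip_width: 0.0531
gripper_force: 0.0
```

```bash
python3 -c "
from h import *
wsee(.069,zlo=.06,zhi=.078,area=1500)
wsee(.016,zlo=.010,zhi=.022,area=800,f='w7.png')
plan(.440,.1395,.17,176.7);plan(.440,.1395,.17,86)
"
```

```text
[ 229  207   70   64 2709] ray [622.9  54.3] [63.1 59.1] 68.5 | depth [624.3  53.8] [63.2 56.1] 69.2
[ 226   86  139  191 4270] ray [594.3  82.3] [130.9 204.9] 86.8 | depth [594.8  82. ] [131.6 205.9] 86.7
[  391   119   173   196 16518] ray [645.9 259.5] [159.5 228. ] 86.8 | depth [644.9 257.8] [156.  226.5] 86.9
[  50  141  165  141 1575] ray [613.1 -91. ] [148.5 159.7] 86.1 | depth [580.1 -52.9] [218.  110.3] 39.3
[ 313  159   20   93 1689] ray [614.  106.7] [ 19.9 103.8] 86.4 | depth [614.3 106.6] [ 20.  102.9] 86.4
[  68  172  119  159 7545] ray [ 663.6 -107.1] [103.4 201. ] 86.1 | depth [ 662.6 -104.7] [ 99.9 200.1] 86.2
at [0.5892 0.1094 0.1551] th 176.7 t 33.60 tilt [ 0.06 -0.  ] | turnz -0.00 shift [ 3.014  0.43  -0.297]
at [0.5892 0.1094 0.1551] th 176.7 t 33.60 tilt [ 0.06 -0.  ] | turnz 18.14 shift [ 0.393 -3.019 -0.297]
```

View pics/w7.png

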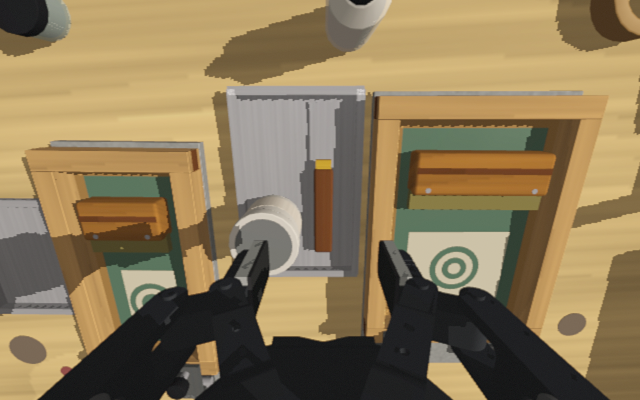

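Request:
{"fn": "arm_command", "kwargs": {"turn": [[0,0,0],[0,0,0],[0,0,0],[0,0,0],[0,0,0],[0,0,0],[0,0,0]], "xyz": [[0.3,0.04,-0.2],[0.6,0.09,-0.1],[0.6,0.09,0],[0.6,0.09,0],[0.5,0.07,0],[0.3,0.05,0],[0,0,0]], "claw": [85,85,85,85,85,85,85]}}

```text
time_s: 34.3
position: [0.4438, 0.1396, 0.1692]
tool_rot: [[-0.998, 0.057, -0.002], [0.057, 0.998, -0.0], [0.002, -0.0, -1.0]]
ft_force: [-0.2, -0.5, 0.3]
grip_width: 0.0851
gripper_force: 0.0
```

```bash
python3 -c "
from h import *
plan(.440,.1395,.047,176.7)
wsee(.115,zlo=.095,zhi=.13,area=100)
wsee(.08,zlo=.05,zhi=.13,area=300,f='w8.png')
"
```

```text
at [0.4438 0.1396 0.1692] th 176.7 t 34.30 tilt [-0.13 -0.  ] | turnz 0.00 shift [ 0.077 -0.006  2.444]
[312 193  26  28 590] ray [435.9 140.7] [18.6 21.1] 86.8 | depth [441.7 140.4] [20.  21.4] 86.2
[ 300  167   51   56 2254] ray [439.5 140.8] [43.3 49.4] 86.7 | depth [441.2 140.6] [43.1 42.3] 84.5
[237 326  40  26 680] ray [585.2  63.7] [28.8 37.9] 22.2 | depth [604.6  52.8] [19.5 43.3] 9.0
```

View pics/w8.png

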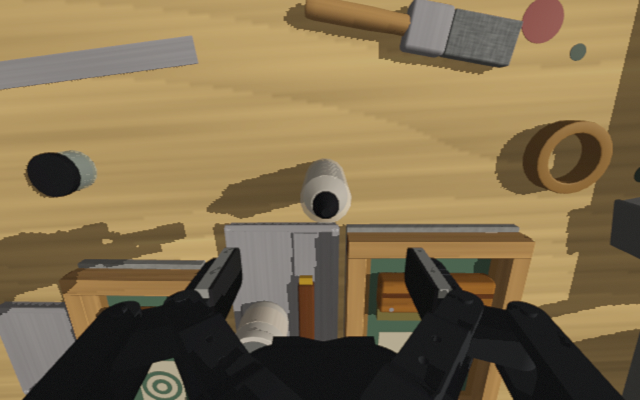

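Request:
{"fn": "arm_command", "kwargs": {"turn": [[0,0,0],[0,0,0],[0,0,0],[0,0,0],[0,0,0],[0,0,0],[0,0,0],[0,0,0]], "xyz": [[0.04,0.02,0.3],[0,0,0.5],[0,0,0.5],[0,0,0.5],[0,0,0.4],[0,0,0.2],[0,0,0],[0,0,0]], "claw": [85,85,85,85,85,85,85,85]}}

```text
time_s: 35.2
position: [0.4445, 0.1403, 0.0502]
tool_rot: [[-0.998, 0.058, 0.001], [0.058, 0.998, 0.0], [-0.001, 0.0, -1.0]]
ft_force: [-1.0, 0.2, 0.8]
grip_width: 0.0851
gripper_force: 0.0
```

Request:
{"fn": "arm_command", "kwargs": {"turn": [[0,0,0],[0,0,0],[0,0,0],[0,0,0],[0,0,0],[0,0,0],[0,0,0],[0,0,0],[0,0,0],[0,0,0]], "xyz": [[0,0,0],[0,0,0],[0,0,0],[0,0,0],[0,0,0],[0,0,0],[0,0,0],[0,0,0],[0,0,0],[0,0,0]], "claw": [75,65,57,52,48,45,42,38,36,36], "squeeze": 25}}

```text
time_s: 36.2
position: [0.4439, 0.1405, 0.05]
tool_rot: [[-0.998, 0.058, 0.001], [0.058, 0.998, 0.0], [-0.001, 0.0, -1.0]]
ft_force: [-0.5, 2.1, 5.3]
grip_width: 0.0432
gripper_force: 25.5
```

Request:
{"fn": "arm_command", "kwargs": {"turn": [[0,0,0],[0,0,0],[0,0,0],[0,0,0],[0,0,0],[0,0,0]], "xyz": [[0,0,-0.2],[0,0,-0.4],[0,0,-0.5],[0,0,-0.5],[0,0,-0.2],[0,0,0]], "claw": [36,36,36,36,36,36]}}

```text
time_s: 36.8
position: [0.4441, 0.1403, 0.1407]
tool_rot: [[-0.998, 0.058, 0.002], [0.058, 0.998, -0.0], [-0.002, -0.0, -1.0]]
ft_force: [0.1, 0.6, -1.3]
grip_width: 0.0432
gripper_force: 26.0
```

```bash
python3 -c "
from h import *
plan(.656,-.241,.14,176.7)"
```

```text
at [0.4441 0.1403 0.1407] th 176.7 t 36.80 tilt [ 0.12 -0.01] | turnz -0.01 shift [-4.671 -7.369  0.014]
```

Request:
{"fn": "arm_command", "kwargs": {"turn": [[0,0,0],[0,0,0],[0,0,0],[0,0,0],[0,0,0],[0,0,0],[0,0,0],[0,0,0],[0,0,0],[0,0,0],[0,0,0],[0,0,0]], "xyz": [[-0.13,-0.2,0],[-0.25,-0.4,0],[-0.35,-0.55,0],[-0.35,-0.55,0],[-0.35,-0.55,0],[-0.35,-0.55,0],[-0.35,-0.55,0],[-0.35,-0.55,0],[-0.35,-0.55,0],[-0.35,-0.55,0],[-0.35,-0.55,0],[-0.35,-0.55,0]], "claw": [36,36,36,36,36,36,36,36,36,36,36,36]}}

```text
time_s: 38.0
position: [0.6196, -0.1775, 0.1377]
tool_rot: [[-0.998, 0.059, -0.003], [0.059, 0.998, 0.001], [0.003, 0.001, -1.0]]
ft_force: [0.2, 0.2, -0.8]
grip_width: 0.0433
gripper_force: 26.0
```

Request:
{"fn": "arm_command", "kwargs": {"turn": [[0,0,0],[0,0,0],[0,0,0],[0,0,0],[0,0,0]], "xyz": [[-0.35,-0.55,0],[-0.25,-0.4,0],[-0.15,-0.25,0],[-0.04,-0.08,0],[0,0,0]], "claw": [36,36,36,36,36]}}

```text
time_s: 38.5
position: [0.6549, -0.2423, 0.138]
tool_rot: [[-0.998, 0.059, -0.002], [0.059, 0.998, 0.001], [0.002, 0.001, -1.0]]
ft_force: [-0.2, -0.7, -2.1]
grip_width: 0.0428
gripper_force: 26.0
```

```bash
python3 -c "
from h import *
plan(.656,-.241,.054,176.7)
wsee(.016,zlo=.010,zhi=.022,area=800,f='w9.png')"
```

```text
at [ 0.6549 -0.2423  0.138 ] th 176.6 t 38.50 tilt [-0.13  0.07] | turnz -0.02 shift [-0.021  0.027  1.681]
[ 578    0   62  214 3195] ray [609.9  18. ] [193.5  57.8] 15.1 | depth [609.2  20.3] [194.1  58.1] 14.4
[  413    74   147   230 17209] ray [675.5 -92.2] [106.9 234.5] 86.0 | depth [674.2 -93.9] [104.1 231.3] 86.1
[ 267  117  122  125 3029] ray [ 646.6 -238.9] [110.9 122.7] 86.0 | depth [ 646.5 -238.9] [111.3 122.6] 85.9
[  32  139  102   33 2092] ray [ 606.3 -465.4] [19.6 95.8] 4.3 | depth [ 606.8 -469. ] [20.  96.2] 4.3
```

View pics/w9.png

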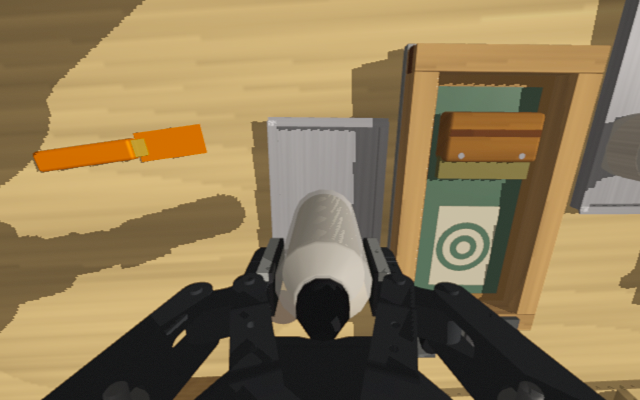

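Above the tray, held upright. Lower.

Request:
{"fn": "arm_command", "kwargs": {"turn": [[0,0,0],[0,0,0],[0,0,0],[0,0,0],[0,0,0],[0,0,0],[0,0,0],[0,0,0],[0,0,0]], "xyz": [[0,0.03,0.3],[0,0,0.5],[0,0,0.4],[0,0,0.2],[0,0,0.1],[0,0,0.06],[0,0,0.05],[0,0,0.03],[0,0,0]], "claw": [36,36,36,36,36,36,36,36,36]}}

```text
time_s: 39.45
position: [0.6556, -0.2401, 0.0582]
tool_rot: [[-0.998, 0.058, 0.0], [0.058, 0.998, -0.0], [-0.0, -0.0, -1.0]]
ft_force: [-0.4, 0.2, -1.4]
grip_width: 0.0431
gripper_force: 26.0
```

Request:
{"fn": "arm_command", "kwargs": {"turn": [[0,0,0],[0,0,0],[0,0,0],[0,0,0]], "xyz": [[0,0,0.04],[0,0,0.03],[0,0,0.02],[0,0,0]], "claw": [36,36,36,36]}}

```text
time_s: 39.85
position: [0.6557, -0.2401, 0.0541]
tool_rot: [[-0.998, 0.058, 0.001], [0.058, 0.998, -0.0], [-0.001, -0.0, -1.0]]
ft_force: [-1.6, 0.3, 4.6]
grip_width: 0.0434
gripper_force: 26.4
```

Request:
{"fn": "arm_command", "kwargs": {"turn": [[0,0,0],[0,0,0],[0,0,0],[0,0,0],[0,0,0],[0,0,0],[0,0,0]], "xyz": [[0,0,0],[0,0,0],[0,0,0],[0,0,0],[0,0,0],[0,0,0],[0,0,0]], "claw": [43,45,48,52,57,62,65]}}

```text
time_s: 40.55
position: [0.6555, -0.2401, 0.0532]
tool_rot: [[-0.998, 0.058, -0.0], [0.058, 0.998, 0.0], [0.0, 0.0, -1.0]]
ft_force: [0.0, -0.3, -0.0]
grip_width: 0.0647
gripper_force: 0.0
```

Request:
{"fn": "arm_command", "kwargs": {"turn": [[0,0,0],[0,0,0],[0,0,0],[0,0,0],[0,0,0],[0,0,0],[0,0,0],[0,0,0],[0,0,0],[0,0,0],[0,0,0]], "xyz": [[0,0,-0.2],[0,0,-0.4],[0,0,-0.5],[0,0,-0.5],[0,0,-0.5],[0.4,0,0],[0.7,0,0],[0.7,0,0],[0.7,0,0],[0.7,0,0],[0,0,0]], "claw": [65,65,65,65,65,65,65,65,65,65,65]}}

```text
time_s: 41.65
position: [0.4927, -0.2302, 0.1594]
tool_rot: [[-0.998, 0.059, -0.001], [0.059, 0.998, 0.0], [0.001, 0.0, -1.0]]
ft_force: [-0.1, -0.5, 0.4]
grip_width: 0.0653
gripper_force: 0.0
```

```bash
python3 -c "
from h import *
s=env.observe();print(s['position'],s['time_s'])
c=snap('top');cv2.imwrite('pics/end.png',cv2.resize(c[0][70:280,170:480],None,fx=2.5,fy=2.5))
w=cloud(c);P=w[110:170,374:420];P=P[(P[...,2]>.06)&(P[...,2]<.125)];print('bottle',P[:,2].max(),np.median(P,0))
P=w[90:200,268:330];P=P[(P[...,2]>.055)&(P[...,2]<.08)];print('tub',np.median(P,0))
snap('scene','scend.png')"
```

```text
[ 0.49270057 -0.23018864  0.15938329] 41.65
bottle 0.12043318309351916 [ 0.65108316 -0.23169456  0.09416953]
tub [0.62611285 0.05135447 0.06886028]
```

View pics/end.png

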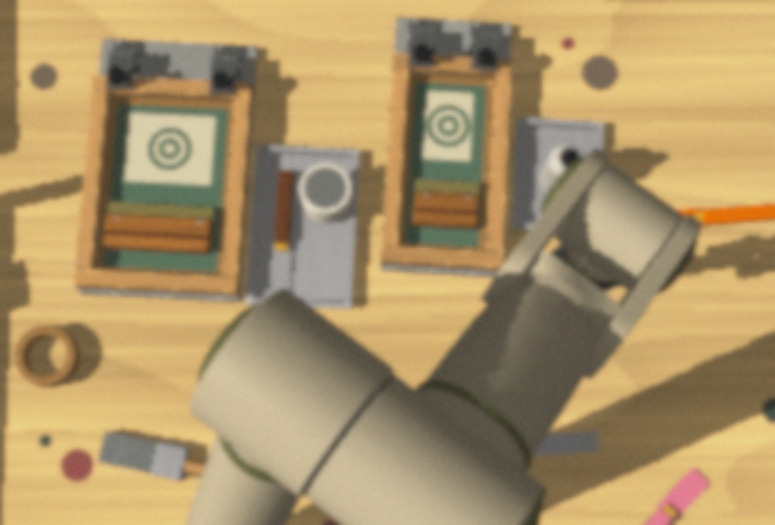

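View pics/scend.png

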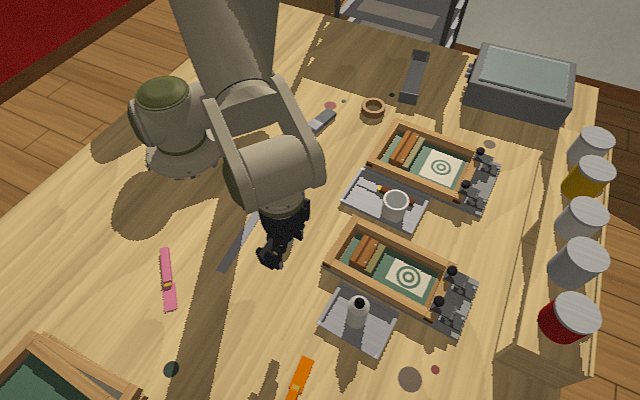

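The end views show both squeegees flat in their margins. The tub is upright beside the spatula in the wide tray, the bottle is upright in the narrow tray, and the arm is clear of everything.

```bash
python3 -c "
from h import *
print(env.close_job())"
```

```text
the job is handed in; nothing more can be done
None
```

I set everything out in the order asked and handed the job in at about 42 s. Both squeegees are in their screens (the wide one about 3 mm off centre across its screen), the tub and spatula are in the wide tray, the bottle is in the narrow tray, and the spare pot was not touched.

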